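Weigh a kiln sample on the spring scale

TASK

Weigh the kiln sample that lies on its own on the bench: hang it by its wire loop on the hook of the spring scale, easing its weight onto the spring slowly, until the spring just carries it, so that nothing drops, jerks or springs back when you let go; take your grip off it and leave it until it hangs still. Then lift it off just as slowly and lay it flat and square across both battens of the drying rack, in the gap between the two samples already there, without letting it fall, and leave everything else where it is.

Things in the scene. Friction and masses are not known exactly. Their poses are not given: they have to be found in the camera images.
- sample: The sample to weigh: a medium brown hardwood bar lying flat on the bench, away from the rack, 260 mm long (its x), 50 mm wide (y), 28 mm thick (z, up), with a steel wire loop standing on the middle of its top. Origin: centre of the underside. Balanced under the loop. It may be bone dry or soaking green, so its weight (at most 0.4 kg) is not known. Hold it across its width.
- sample_bail (a point): Middle of the top bar of the sample's wire loop, on the bar's centre line, 80 mm above the sample's underside (52 mm above its top face). Wire 4 mm thick; the bar runs along the sample's y; the opening under it is 50 mm high and 40 mm wide.
- hook: The scale's J-hook, 5 mm steel wire, lying in its x-z plane. Origin: the seat, its lowest inside point, where a hung bar's underside rests; 275 mm above the bench unloaded. The mouth opens to its -x (robot side); inside it is 16 mm wide, 8 mm each side of the seat. Above, the wire leads from the back (x 10, z 36 mm) forward to the rod's axis (x 0, z 56 mm). It moves down with the rod.
- hook_tip (a point): Top end of the hook's upturned tip: 22 mm above the seat and 14 mm to the hook's -x. A bar enters over it, with its underside 26 to 36 mm above the seat, until it stands over the seat, and is then lowered in.
- scale_rod (a joint): How far the scale's spring is drawn out: 0 unloaded (0.1 N preload), growing downward to 0.125 m at the stop; 35 N per metre (about 28 mm per 100 g), lightly damped: a load let go suddenly bounces. The hook moves with it. Below 0.09 m/s is gentle.
- stand: Fixed steel stand of the scale. Origin on the bench under the hook, x as the hook's x. Base 14 mm high, x -75 to +225 mm, 170 mm wide; 18 mm post at x 165, y 50 mm, 634 mm high; cross arm at 593 mm. The scale, a clear tube 34 mm across, hangs over the hook from 565 down to 357 mm above the bench and can swing a little about its y.
- rack: Drying rack, fixed: plywood base 220 x 290 mm with two battens 22 mm wide along its y, 150 mm apart (x = -75 and +75 mm). Origin: centre of the underside; the battens' tops are 32 mm above the bench. Samples lie across them, along the rack's x; the free gap is in the middle (y = 0), about 160 mm wide between the neighbours.
- sample_left: Neighbour on the rack, at its +y end: pale bar 250 x 46 x 26 mm with the same kind of loop (about 80 mm high overall). Origin: centre of the underside. Leave alone.
- sample_right: Neighbour on the rack, at its -y end: dark bar 240 x 50 x 30 mm with the same kind of loop. Origin: centre of the underside. Leave alone.
- glue: White glue bottle, 54 mm across, 150 mm high; origin centre of the underside. Leave alone.
- awl_block: Dark wooden block 150 x 55 x 45 mm with an awl stuck in its top; origin centre of the underside. Leave alone.
- pencil: Pencil 8 mm thick, 160 mm long along its x, lying on the bench; origin centre of its underside. Leave alone.
- meter: Black moisture meter 130 x 62 x 24 mm; origin centre of the underside. Leave alone.

How it is judged (in metres and radians):
On the way:
1. the sample hangs by its loop in the hook, let go, and it and the scale are still for a second and a half (distance between sample_bail and hook below 0.012 m and contact force between sample and hook above 0.8 N and contact force between each of the fingers, the arm and sample below 0.02 N and linear speed of sample below 0.02 m/s and angular speed of sample below 0.2 rad/s and velocity of joint scale_rod between -0.012 and 0.012 m/s), for 1.5 s.
At the end, for the whole second after the job is handed in: The sample lies at rest on the rack, flat on both battens (within 3 degrees, underside at the battens' height within 4 mm), loop up, in the middle gap (within 60 mm of the rack's middle across and 40 mm lengthwise) and square across the battens within 10 degrees; the scale is empty and back at zero (x of sample in the frame of rack between -0.04 and 0.04 m and y of sample in the frame of rack between -0.06 and 0.06 m and z of sample in the frame of rack between 0.027 and 0.036 m and angle between sample's own z axis and vertical below 0.05 rad and angle between the x axis of sample and the x axis of rack, either way round below 0.18 rad and linear speed of sample below 0.02 m/s and value of joint scale_rod below 0.006 m); the robot touches nothing.
It fails at once if the scale's hook moved faster than 0.09 m/s: the weight was dropped on, jerked, or sprang back when let go (velocity of joint scale_rod above 0.09 m/s or velocity of joint scale_rod below -0.09 m/s).
It fails at once if the sample was forced against the hook with more than 10 N (contact force between sample and hook above 10 N).
It fails at once if the robot knocked the scale or its stand with more than 10 N (contact force between any of the fingers, the arm and stand above 10 N).
It fails at once if the sample was let fall (contact force between the fingers and sample below 0.02 N and linear speed of sample above 0.45 m/s).
It fails at once if another sample or something else on the bench was moved more than 25 mm (distance of any of sample_left, sample_right, glue, awl_block, pencil, meter from where it was at the start of the episode above 0.025 m).
It also fails if it takes over 72 s, if anything falls off the work surface, if the arm or the gripper's body presses on something with over 40 N, if the wrist force passes 120 N, or if a joint passes its speed limit or range.

ROBOT

A 7-joint arm with a two-finger parallel gripper is mounted at the origin on the work surface. World frame = base frame: x ahead of the robot, y to its left, z up, the work surface at z = 0. Lengths are in m, angles in degrees, forces in N, time in s.
With the tool pointing down it reaches from about 0.4 to 0.925 m from the base axis. Payload 4.1 kg.
Tool frame: the origin (TCP) lies midway between the tips of the shut fingers; the grasp point (between the pads) lies 19 mm behind it; z points along the fingers, y is the direction in which the jaws open and shut (so a half turn about z gives the same grasp; the last joint's range is limited). The gripper opens to 85 mm and grips with 20 to 120 N. Pads are 22 mm wide; open, the fingers measure 114 mm over their backs; the gripper's body (76 mm by 85 mm) begins 54 mm behind the grasp point. The pads swing forward as they close: fully open they stand 13 mm farther back than shut.
Start: joints at [-5.672, 22.827, 2.584, 88.041, -1.071, 69.15, -2.905], TCP at [0.65, 0, 0.231] pointing down, gripper open.
Joint ranges: [-161.44, 161.44], [-28.35, 127.94], [-78.24, 83.42], [0, 140.83], [-78.03, 258.03], [13.02, 114.36], [-168.23, 168.23]. Speed limits (degrees/s): [147.25, 147.25, 180, 180, 180, 180, 180].

INTERFACE

Orientations are given as [roll, pitch, yaw] about the fixed x, y, z axes, in that order (R = Rz(yaw) Ry(pitch) Rx(roll)).
In Python, from cell import bot gives the robot as it stands. The module is installed in compiled form; this text tells all that it offers.
- The arm moves only by the shell command python3 -m handwheel 'ROWS' [FORCE]. ROWS is JSON, a list that holds one entry, the list of rows, each a list of 7 numbers: the turn, a rotation vector about the tool's x, y, z in degrees, then the shift along the tool's x, y, z in m, then the opening in per cent of the stroke, from 0 (shut) to 100 (fully open). In form: [[[wx, wy, wz, tx, ty, tz, grip], ...]]. A call has 1 to 5 rows; each row is the pose to reach, as a shift and turn from the pose commanded when the call began, along the tool's axes at that moment; what a row does not reach only later rows make up. A row lasts 1/10 s, in which the tool goes at most 50 mm and 8.59 degrees, less where a joint would pass 70% of its speed; a pose out of reach is approached as far as the arm can. A call with a gripper value outside its range is refused whole. The fingers move at their own pace and stop on an object; FORCE is the grip in N (left out, the last holds). Time passes only in rows, so rows that repeat a pose let the fingers close. It gives the time, the measured TCP pose, the force and the opening at its end, in the units of the state.
- bot.state(): the state, without advancing time (a new reading comes with each control period).
- bot.camera(name): name is "scene" or "side" or "wrist"; returns the picture (480x640x3 uint8, red, green, blue); there is no depth.
- bot.camera_params(name): a dict with "fx", "fy", "cx", "cy" (pixels), "k1" (the pictures are not rectified: a ray, as slopes to the right and down, at radius r is drawn at 1 + k1 r^2 times it, then the intrinsics apply), "R" (3x3) and "t" (3): a world point X has camera coordinates R X + t; the wrist camera has in their place "tool_from_camera" (4x4, takes a point from camera to tool coordinates, whose origin is the TCP and whose axes are the flange's). Camera axes: x right, y down, z forward; pixel columns grow to the right and rows downward; lengths in m; the calibration is good to about 2 mm. A picture is of the moment at which its call begins: read the wrist's pose just before it. camera_params takes no time and is no camera call.
- bot.sign_off(): hands the job in, once; it reports no verdict.
The state is a dict: "time": time; "joint_positions": joint angles; "qd": joint speeds; "joint_torque": joint torques, N m; "tcp_pos": TCP position; "orientation": TCP orientation; "ft_force": force on the tool from outside, world axes, zero at the start; "moment": the same for the moment, N m; "width": finger opening in m.
Only numpy, scipy, OpenCV 4.12 (cv2) and the standard library are available. Lean on these libraries where they do the work, as an engineer would, in place of code of your own. Each camera call takes 0.05 s, during which the arm holds its last target. There are 200 camera calls.

## Working session

There is one attempt and no reset: what is moved stays moved. The work goes in short steps, Python scripts to look and compute and a shell command to move; the robot and the scene stay as the last step left them, time stands still between calls to the robot, and variables do not carry over. Pictures are saved under pics/ and viewed, about 8 in all and at most 12, crops included, and the job is handed in when it is done.

```bash
mkdir -p pics; cat > h.py <<'E'
import numpy as np, cv2
from scipy.spatial.transform import Rotation as Ro
from cell import bot
def pose(s=None):
    s=s or bot.state(); return Ro.from_euler('xyz',s['orientation'],degrees=True).as_matrix(), np.array(s['tcp_pos'])
def grab(n,f):
    s=bot.state(); im=bot.camera(n); cv2.imwrite('pics/'+f,im[:,:,::-1]); return im,s
def ext(n,s=None):
    p=bot.camera_params(n)
    if n=='wrist':
        R,t=pose(s); M=np.array(p['tool_from_camera']); return p,R@M[:3,:3],R@M[:3,3]+t
    R=np.array(p['R']); return p,R.T,-R.T@np.array(p['t'])
def ray(n,uv,s=None):
    p,A,c=ext(n,s)
    K=np.array([[p['fx'],0,p['cx']],[0,p['fy'],p['cy']],[0,0,1.]])
    q=cv2.undistortPoints(np.array([[uv]],float),K,np.array([p['k1'],0,0,0.]))[0,0] if False else None
    d=np.array([(uv[0]-p['cx'])/p['fx'],(uv[1]-p['cy'])/p['fy']]); x=d.copy()
    for _ in range(30): x=d/(1+p['k1']*(x@x))
    v=A@np.r_[x,1]; return c,v/np.linalg.norm(v)
def onz(n,uv,z,s=None):
    c,v=ray(n,uv,s); return c+v*(z-c[2])/v[2]
def tri(*rays):
    A=0;b=0
    for c,v in rays:
        P=np.eye(3)-np.outer(v,v);A=A+P;b=b+P@c
    x=np.linalg.solve(A,b); return x,[np.linalg.norm((np.eye(3)-np.outer(v,v))@(x-c)) for c,v in rays]
def proj(n,X,s=None):
    p,A,c=ext(n,s); y=A.T@(np.array(X)-c); x=y[:2]/y[2]; x=x*(1+p['k1']*(x@x))
    return np.array([p['fx']*x[0]+p['cx'],p['fy']*x[1]+p['cy']])
def dl(target,s=None):
    "shift in tool axes to bring TCP to world target"
    R,t=pose(s); return R.T@(np.array(target)-t)
E
sed -i '/cv2.undistortPoints/d;/^    K=np/d' h.py
python3 - <<'E'
from h import *
a,_=grab('scene','s1.png');b,_=grab('side','d1.png')
s=bot.state();print(s)
for n in('scene','side'):
    p,A,c=ext(n);print(n,p['fx'],p['k1'],c.round(3),A[:,2].round(2))
print(bot.camera_params('wrist')['tool_from_camera'])
E
```

```text
{'time': 0.1, 'joint_positions': array([-5.67179609, 22.86877543,  2.58137405, 88.10695201, -1.07076391,
       69.15185591, -2.9041209 ]), 'qd': array([ 0.05709005, -0.0167336 ,  0.01776737, -0.06551849,  0.01936434,
       -0.04102938, -0.03326189]), 'joint_torque': array([ 3.69826899e-03, -4.76260614e+01,  1.37053739e+00, -2.54949743e+01,
        1.21164820e-02,  5.01686634e-03, -1.94127927e-05]), 'tcp_pos': array([6.49420063e-01, 4.63259673e-06, 2.30355407e-01]), 'orientation': array([-1.79896881e+02,  8.16439583e-03,  9.00060446e+01]), 'ft_force': array([-0.45143632, -0.78488607, -0.66471542]), 'moment': array([0.02615008, 0.07396683, 0.00406351]), 'width': 0.08564860699579376}
scene 592.0444007327546 -0.20040548351220616 [ 1.365 -0.907  1.033] [-0.57  0.61 -0.56]
side 517.9112012286643 -0.15187265007988243 [-0.023 -0.797  0.741] [ 0.48  0.73 -0.48]
[[ 8.42859708e-05 -9.51520483e-01 -3.07585375e-01  7.83021660e-02]
 [ 9.99998644e-01 -4.25581150e-04  1.59056665e-03  6.95371298e-04]
 [-1.64435928e-03 -3.07585092e-01  9.51519158e-01 -1.43728534e-01]
 [ 0.00000000e+00  0.00000000e+00  0.00000000e+00  1.00000000e+00]]
```

View pics/s1.png

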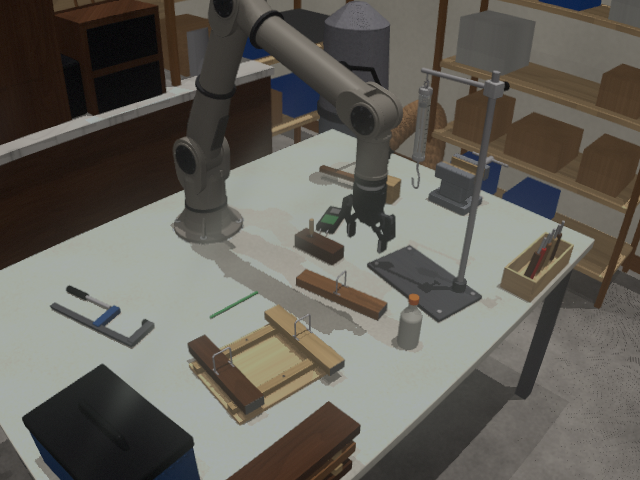

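View pics/d1.png

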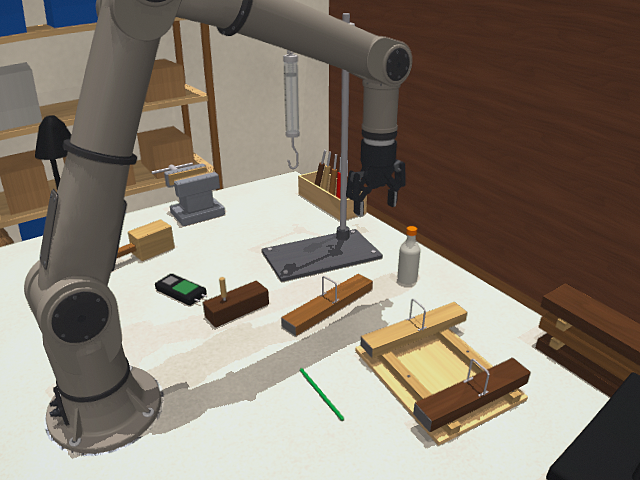

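Scene view: the sample is at about (340,290) with its loop top at (342,272), the hook at (416,185), the rack at (265,360), and the stand base at (425,280). In the side view the sample is at (328,303), the hook at (293,165) and the rack at (440,370). I'll zoom in for precise points.

```bash
python3 - <<'E'
import cv2,numpy as np
a=cv2.imread('pics/s1.png');b=cv2.imread('pics/d1.png')
def c(im,x,y,w,h,k):
    return cv2.resize(im[y:y+h,x:x+w],None,fx=k,fy=k,interpolation=cv2.INTER_CUBIC)
o=np.zeros((600,800,3),np.uint8)
def put(x,y,i): o[y:y+i.shape[0],x:x+i.shape[1]]=i
put(0,0,c(a,290,255,100,66,4))      # scene sample
put(400,0,c(b,278,268,100,66,4))    # side sample
put(0,264,c(a,404,150,24,42,8))     # scene hook
put(200,264,c(b,280,130,24,42,8))   # side hook
put(400,264,c(a,185,300,165,125,2.4))   # scene rack
o[564:,:]=0
cv2.imwrite('pics/m1.png',o)
E
```

```text
(no output)
```

View pics/m1.png

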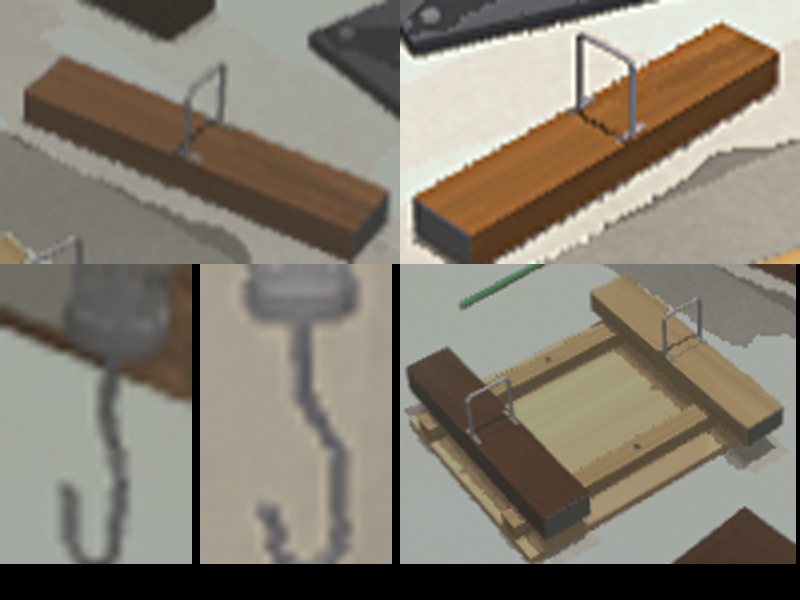

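```bash
python3 - <<'E'
from h import *
np.set_printoptions(precision=4,suppress=True)
def ctr(n,pts,z,lab):
    P=np.array([onz(n,p,z) for p in pts]); c=P.mean(0)
    d=(P[2]+P[3]-P[0]-P[1])/2; print(lab,n,c,'len',np.linalg.norm(d),'dir',np.degrees(np.arctan2(d[1],d[0]))); return P
ctr('scene',[(296.25,277.5),(306.25,269.5),(387,303.25),(377.5,312.5)],.028,'sample')
ctr('side',[(281.25,318.75),(296.25,328),(372.5,281.25),(358.5,274.25)],.028,'sample')
for a,b in [((337.25,278),(336.25,284.25)),((345.5,271.5),(323,277.25))]: print('bail end',tri(ray('scene',a),ray('side',b)))
for l,a,b in [('tip',(412.5,177.9),(288.2,160.5)),('bend',(419.1,173.9),(297.5,152.6)),('rod',(417.5,166.4),(292.9,145.1)),('bottom',(415.9,187.5),(293.3,167.5))]: print(l,tri(ray('scene',a),ray('side',b)))
P=ctr('scene',[(368,266),(410,247),(481,298),(438,318)],.014,'base');
rc=lambda x,y:((x-400)/2.4+185,(y-264)/2.4+300)
R=ctr('scene',[rc(408,365),rc(447,347),rc(588,495),rc(545,525)],.062,'right')
L=ctr('scene',[rc(590,287),rc(628,272),rc(783,408),rc(745,435)],.058,'left')
print('screws',onz('scene',rc(548,358),.032),onz('scene',rc(637,447),.032))
print(P)
E
```

```text
sample scene [0.5498 0.0328 0.028 ] len 0.25768832544693243 dir 10.599776544024643
sample side [0.5482 0.0271 0.028 ] len 0.260076311078926 dir 11.345696473646058
bail end (array([0.5541, 0.0111, 0.0801]), [np.float64(0.003004870693243486), np.float64(0.0030048706932435066)])
bail end (array([0.5466, 0.0529, 0.0774]), [np.float64(0.0010164739133905515), np.float64(0.001016473913390575)])
tip (array([0.5843, 0.2632, 0.2963]), [np.float64(0.0016306257993500826), np.float64(0.0016306257993501322)])
bend (array([0.6072, 0.2571, 0.3166]), [np.float64(0.0041205670944902606), np.float64(0.004120567094490378)])
rod (array([0.5974, 0.2608, 0.3354]), [np.float64(0.002495313519032444), np.float64(0.002495313519032431)])
bottom (array([0.5987, 0.2632, 0.2738]), [np.float64(0.0008513516191440492), np.float64(0.0008513516191440411)])
base scene [0.6745 0.2423 0.014 ] len 0.28695607730343314 dir -9.856821480029275
right scene [ 0.5847 -0.3901  0.062 ] len 0.2447730474588231 dir -6.801067190144199
left scene [ 0.6248 -0.1831  0.058 ] len 0.2561217806190738 dir -7.567454499385631
screws [ 0.5223 -0.2725  0.032 ] [ 0.6737 -0.2909  0.032 ]
[[0.5195 0.1841 0.014 ]
 [0.5468 0.3496 0.014 ]
 [0.8351 0.2939 0.014 ]
 [0.7967 0.1416 0.014 ]]
```

```bash
python3 - <<'E'
from h import *
np.set_printoptions(precision=3,suppress=True)
print('awl top corners',[onz('side',p,.045) for p in [(204,304),(233,289),(269,285),(233,321)]])
print('awl',[onz('scene',p,.045) for p in [(294,236),(312,229),(344,250),(326,256)]])
print('meter',onz('side',(180,288),.02),'pencil',onz('side',(302,370),.004),onz('side',(342,418),.004),'glue',onz('side',(408,282),0))
E
python3 -m handwheel '[[[0,0,-8.5,0.003,-0.037,0.006,100],[0,0,-17,0.006,-0.074,0.012,100],[0,0,-25.5,0.009,-0.111,0.018,100],[0,0,-34,0.012,-0.148,0.024,100],[0,0,-42.5,0.014,-0.184,0.03,100]]]'
```

```text
awl top corners [array([0.284, 0.151, 0.045]), array([0.367, 0.17 , 0.045]), array([0.447, 0.137, 0.045]), array([0.313, 0.057, 0.045])]
awl [array([0.291, 0.107, 0.045]), array([0.302, 0.173, 0.045]), array([0.446, 0.16 , 0.045]), array([0.43 , 0.101, 0.045])]
meter [0.27  0.283 0.02 ] pencil [ 0.379 -0.119  0.004] [ 0.372 -0.269  0.004] glue [0.782 0.008 0.   ]
time: 0.6
tcp_pos: [0.464, 0.0142, 0.2006]
orientation: [-180.0, -0.0, 132.9]
ft_force: [0.4, 0.2, 0.2]
width: 0.0854
```

```bash
python3 -m handwheel '[[[0,0,-8.5,0,0,0,100],[0,0,-17,0,0,0,100],[0,0,-25.5,0,0,0,100],[0,0,-34,0,0,0,100],[0,0,-42.5,0,0,0,100]]]'; python3 -m handwheel '[[[0,0,-8,0,0,0,100],[0,0,-15.5,0,0,0,100],[0,0,-15.5,0,0,0,100],[0,0,-15.5,0,0,0,100]]]'
python3 - <<'E'
from h import *
im,s=grab('wrist','w1.png'); print(s['tcp_pos'],s['orientation'],s['joint_positions'])
for X in [(.549,.03,.028),(.5503,.032,.08),(.599,.261,.275)]: print(proj('wrist',X,s))
E
```

```text
time: 1.1
tcp_pos: [0.4656, 0.014, 0.201]
orientation: [-180.0, -0.0, 175.4]
ft_force: [0.8, 1.3, -0.5]
width: 0.0856
time: 1.5
tcp_pos: [0.4658, 0.0139, 0.2011]
orientation: [180.0, -0.0, -169.7]
ft_force: [0.5, 0.3, -0.7]
width: 0.0854
[0.46577449 0.01392991 0.20107841] [ 1.79998927e+02 -2.70103406e-02 -1.69656628e+02] [  0.8959113    5.74675528  -8.41033054 114.15705562   0.96747352
  60.18813961  92.38920823]
[324.34020727 304.63587172]
[326.89520076 338.81252771]
[880.36928019 796.4817308 ]
```

View pics/w1.png

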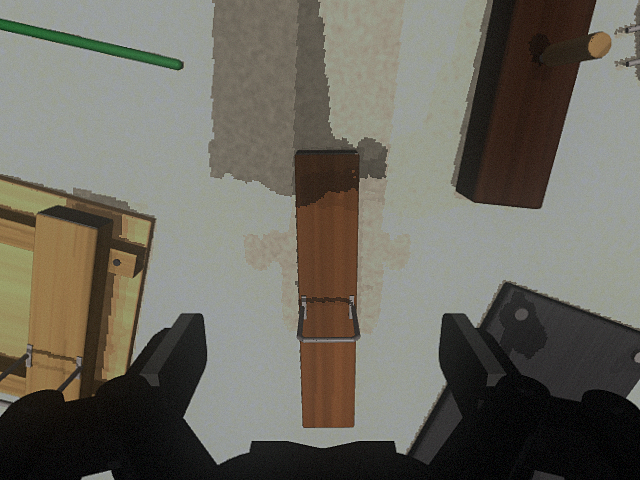

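The wrist view shows the sample's top face from (296–358,152) to (304–354,427), with the bail bar from (300,338) to (358,338). It's slightly left of centre and nearly square to the jaws.

```bash
python3 - <<'E'
from h import *
np.set_printoptions(precision=4,suppress=True)
s=bot.state()
P=np.array([onz('wrist',p,.028,s) for p in [(296,152.5),(358,152.5),(304,427),(354,427)]]);print(P)
d=(P[2]+P[3]-P[0]-P[1])/2;y=np.degrees(np.arctan2(d[1],d[0]));print(P.mean(0),np.linalg.norm(d),y)
b=np.array([onz('wrist',p,.08,s) for p in [(300,338),(358,338)]]);print(b.mean(0),b)
c=P.mean(0)[:2];u=d[:2]/np.linalg.norm(d[:2]);g=c-.085*u;print(g,'shift',dl([*g,0.0]),'yaw err',y-(s['orientation'][2]+180))
E
```

```text
[[ 0.4255 -0.0149  0.028 ]
 [ 0.4169  0.032   0.028 ]
 [ 0.6827  0.0346  0.028 ]
 [ 0.6739  0.0824  0.028 ]]
[0.5497 0.0335 0.028 ] 0.26188106322110416 11.00035502108071
[0.5495 0.0335 0.08  ] [[0.5534 0.0122 0.08  ]
 [0.5456 0.0548 0.08  ]]
[0.4663 0.0173] shift [-0.0011  0.0032  0.2011] yaw err 0.631163164915451
```

```bash
python3 -m handwheel '[[[0,0,-0.6,-0.001,0.003,0.045,100],[0,0,-0.6,-0.001,0.003,0.09,100],[0,0,-0.6,-0.001,0.003,0.135,100],[0,0,-0.6,-0.001,0.003,0.17,100],[0,0,-0.6,-0.001,0.003,0.19,100]]]' && python3 -m handwheel '[[[0,0,0,0,0,0.006,100],[0,0,0,0,0,0.01,100],[0,0,0,0,0,0.01,50],[0,0,0,0,0,0.01,50],[0,0,0,0,0,0.01,40]]]' 100 && python3 -m handwheel '[[[0,0,0,0,0,0,30],[0,0,0,0,0,0,30],[0,0,0,0,0,0,30],[0,0,0,0,0,0,30],[0,0,0,0,0,0,30]]]' 100
```

```text
time: 2.05
tcp_pos: [0.4644, 0.017, 0.0086]
orientation: [180.0, -0.2, -169.0]
ft_force: [-0.4, 0.2, 0.1]
width: 0.0852
time: 2.55
tcp_pos: [0.468, 0.0173, 0.003]
orientation: [-180.0, 0.2, -168.9]
ft_force: [2.2, -0.9, -3.2]
width: 0.0482
time: 3.05
tcp_pos: [0.468, 0.0173, 0.0029]
orientation: [-180.0, 0.2, -168.9]
ft_force: [-0.5, -0.3, 5.4]
width: 0.0483
```

```bash
python3 -m handwheel '[[[0,0,0,0,0,-0.01,30],[0,0,0,0,0,-0.03,30],[0,0,0,0,0,-0.07,30],[0,0,0,0,0,-0.11,30],[0,0,0,0,0,-0.15,30]]]' && python3 -m handwheel '[[[0,0,8,0,0,-0.045,30],[0,0,16,0,0,-0.09,30],[0,0,21,0,0,-0.13,30],[0,0,21,0,0,-0.13,30],[0,0,21,0,0,-0.13,30]]]' && python3 - <<'E'
from h import *
np.set_printoptions(precision=4,suppress=True)
im,s=grab('wrist','w2.png'); F=[s['ft_force']];
im2,_=grab('scene','s2.png');im3,_=grab('side','d2.png');F+=[bot.state()['ft_force']]
print(F,s['moment'],s['tcp_pos'],s['orientation'],s['width'])
a=cv2.imread('pics/s2.png');b=cv2.imread('pics/d2.png');w=cv2.imread('pics/w2.png')
o=np.zeros((600,800,3),np.uint8)
o[:300,:400]=cv2.resize(w,(400,300))
c1=a[140:240,320:470];o[:267,400:800]=cv2.resize(c1,(400,267))
c2=b[120:260,250:400];o[300:600,0:321]=cv2.resize(c2,(321,300))
o[300:600,400:800]=cv2.resize(b[120:345,200:500],(400,300))
cv2.imwrite('pics/m2.png',o)
E
```

```text
time: 3.55
tcp_pos: [0.4656, 0.017, 0.1535]
orientation: [-180.0, -0.0, -168.9]
ft_force: [1.4, -0.2, -1.1]
width: 0.0478
time: 4.05
tcp_pos: [0.4662, 0.0172, 0.2824]
orientation: [180.0, 0.1, 170.1]
ft_force: [-0.8, -0.7, -3.0]
width: 0.0485
[array([-0.8363, -0.6765, -2.9732]), array([ 0.2797, -0.2056, -2.198 ])] [0.0278 0.1794 0.0086] [0.4662 0.0172 0.2824] [179.9732   0.1055 170.1372] 0.048494409643428556
```

View pics/m2.png

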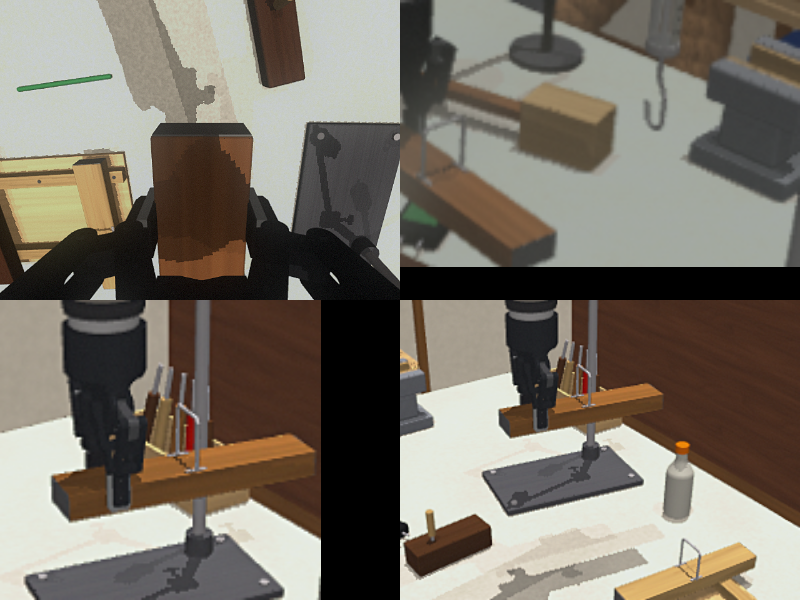

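The sample hangs level in the gripper with its loop upright, and it weighs about 2–3 N. In the side view the bail bar runs from about (333.6,169) to (344.4,178.3). Next I'll move it to a pre-approach point beside and below the hook.

```bash
python3 - <<'E'
from h import *
R,t=pose();print('pred bail side',proj('side',t+R@np.array([-.083,0,-.077])),'scene',proj('scene',t+R@np.array([-.083,0,-.077])))
E
python3 -m handwheel '[[[0,0,0,0.005,0.025,0.015,30],[0,0,0,0.013,0.06,0.035,30],[0,0,0,0.021,0.1,0.055,30],[0,0,0,0.029,0.14,0.07,30],[0,0,0,0.037,0.18,0.082,30]]]' && python3 -m handwheel '[[[0,0,0,0.008,0.035,0,30],[0,0,0,0.014,0.065,0,30],[0,0,0,0.018,0.083,0,30],[0,0,0,0.018,0.083,0,30],[0,0,0,0.018,0.083,0,30]]]' && python3 - <<'E'
from h import *
np.set_printoptions(precision=4,suppress=True)
grab('scene','s3.png');grab('side','d3.png');s=bot.state();print(s['tcp_pos'],s['orientation'],s['ft_force'],s['moment'])
R,t=pose(s);B=t+R@np.array([-.083,0,-.077]);print('bail pred',B,proj('side',B),proj('scene',B))
for X in[(.598,.261,.275)]:print(proj('side',X),proj('scene',X))
a=cv2.imread('pics/s3.png');b=cv2.imread('pics/d3.png')
o=np.zeros((600,800,3),np.uint8)
o[:600,:400]=cv2.resize(a[150:270,365:445],(400,600),interpolation=cv2.INTER_CUBIC)
o[:600,400:]=cv2.resize(b[130:250,240:320],(400,600),interpolation=cv2.INTER_CUBIC)
cv2.imwrite('pics/m3.png',o)
E
```

```text
pred bail side [336.43741937 171.9446135 ] scene [336.07257833 186.51309962]
time: 4.7
tcp_pos: [0.4592, 0.2015, 0.1966]
orientation: [-179.9, -0.2, 170.1]
ft_force: [-0.2, -1.2, -1.5]
width: 0.0484
time: 5.2
tcp_pos: [0.4567, 0.2848, 0.1978]
orientation: [-179.9, -0.1, 170.1]
ft_force: [-0.3, -0.4, -2.6]
width: 0.0488
[0.4574 0.2838 0.1984] [-179.8756   -0.0574  169.9956] [ 0.4277 -0.186  -1.7131] [ 0.0157  0.1339 -0.0028]
bail pred [0.5393 0.2695 0.2753] [271.2551 170.7964] [399.7307 178.8195]
[293.3728 167.06  ] [415.1813 187.6111]
```

View pics/m3.png

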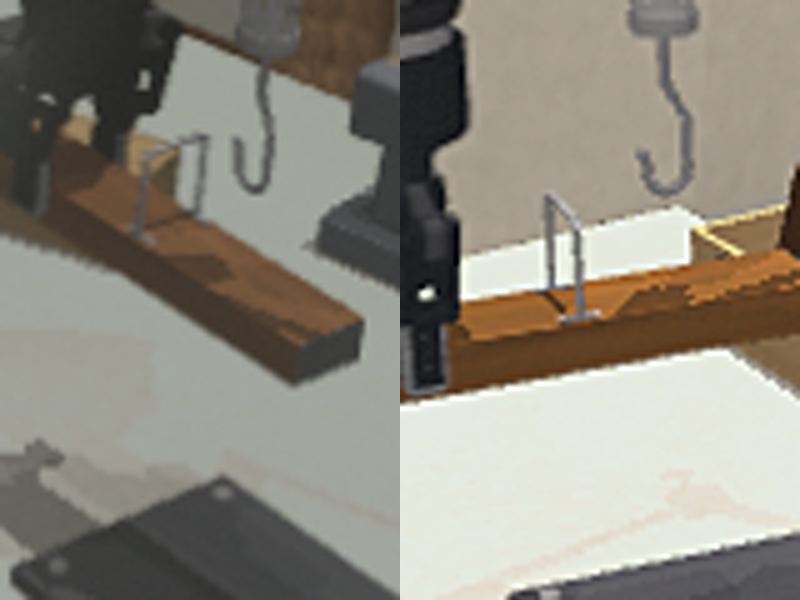

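Left (scene): the bail bar runs from (393.6,181.6) to (406.2,177.6), the hook bottom is at (416,187) and its tip at (412.4,178). Right (side): the bail runs from (269.8,169.4) to (275.6,176), the hook bottom is at (293.6,167.5) and its tip at (288.6,160.4).

```bash
python3 - <<'E'
from h import *
np.set_printoptions(precision=4,suppress=True)
T=lambda a,b:tri(ray('scene',a),ray('side',b))
b1,e=T((393.6,181.6),(275.6,176));b2,f=T((406.2,177.6),(269.8,169.4));B=(b1+b2)/2;print(b1,b2,B,e[0],f[0])
h,e=T((416,186.8),(293.6,167.3));tip,f=T((412.4,178),(288.6,160.4));print('seat',h,'tip',tip,e[0],f[0])
d=h-tip;print('seat from tip',np.degrees(np.arctan2(d[1],d[0])))
R,t=pose();print('bail in tool',R.T@(B-t))
v=b2-b1;print('bar normal yaw',np.degrees(np.arctan2(v[1],v[0]))-90)
E
```

```text
[0.5368 0.2451 0.2723] [0.5457 0.2901 0.2725] [0.5412 0.2676 0.2724] 0.0022559658177962387 0.0014182327224123539
seat [0.5989 0.2627 0.2753] tip [0.5848 0.2621 0.2967] 0.0017010535436471118 0.0015460534936293092
seat from tip 2.51901804814602
bail in tool [-0.0852 -0.0015 -0.0741]
bar normal yaw -11.210983564791164
```

```bash
python3 -m handwheel '[[[0,0,0,0,0.0035,-0.015,30],[0,0,0,0,0.0035,-0.03,30],[0,0,0,0,0.0035,-0.035,30],[0,0,0,-0.015,0.0035,-0.035,30],[0,0,0,-0.03,0.0035,-0.035,30]]]' && python3 -m handwheel '[[[0,0,0,-0.01,0,0,30],[0,0,0,-0.019,0,0,30],[0,0,0,-0.025,0,0,30],[0,0,0,-0.027,0,0,30],[0,0,0,-0.027,0,0,30]]]' && python3 - <<'E'
from h import *
np.set_printoptions(precision=4,suppress=True)
grab('scene','s4.png');grab('side','d4.png');s=bot.state();print(s['tcp_pos'],s['orientation'],s['ft_force'],s['moment'])
R,t=pose(s);B=t+R@np.array([-.0847,-.001,-.075]);print('bail pred',B,proj('side',B),proj('scene',B))
a=cv2.imread('pics/s4.png');b=cv2.imread('pics/d4.png')
o=np.zeros((600,800,3),np.uint8)
o[:600,:400]=cv2.resize(a[145:205,395:435],(400,600),interpolation=cv2.INTER_CUBIC)
o[:600,400:]=cv2.resize(b[130:190,273:313],(400,600),interpolation=cv2.INTER_CUBIC)
cv2.imwrite('pics/m4.png',o)
E
```

```text
time: 5.8
tcp_pos: [0.4889, 0.2828, 0.2339]
orientation: [-180.0, 0.0, 170.1]
ft_force: [-0.1, -0.1, -1.7]
width: 0.0484
time: 6.3
tcp_pos: [0.5142, 0.2794, 0.2341]
orientation: [-180.0, -0.0, 170.1]
ft_force: [0.0, 0.9, -2.2]
width: 0.0481
[0.5138 0.2796 0.2343] [-179.9979   -0.0195  170.1417] [ 0.0259 -0.558  -1.1293] [0.0173 0.0668 0.0111]
bail pred [0.5971 0.2641 0.3093] [292.019  153.8557] [416.9248 175.7261]
```

View pics/m4.png

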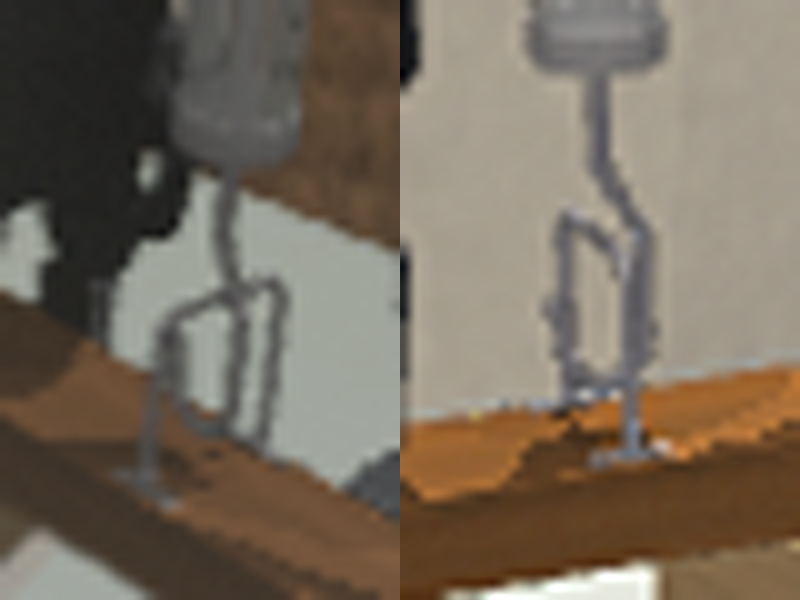

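The bar is over the seat: its middle is at scene (417,175.5) and side (292.8,153.6), directly above the hook bottom at (416.2,188) and (293,168.5), and the wire passes through the loop. Now I'll weigh by averaging readings.

```bash
cat >> h.py <<'E'
def avg(n):
    F=[];M=[]
    for _ in range(n):
        bot.camera('side');s=bot.state();F.append(s['ft_force']);M.append(s['moment'])
    F=np.array(F);M=np.array(M)
    R,t=pose(s);m=M@R[:,1]  # moment about jaw axis
    print('F',F.mean(0).round(3),'sd',F.std(0).round(2),'Mjaw',m.mean().round(4),m.std().round(3),'tcp',s['tcp_pos'].round(4),s['orientation'].round(2),'t',round(s['time'],2))
E
python3 -c "
from h import *
avg(20)"; python3 -m handwheel '[[[0,0,0,0,0,0.006,30],[0,0,0,0,0,0.013,30],[0,0,0,0,0,0.018,30],[0,0,0,0,0,0.022,30],[0,0,0,0,0,0.025,30]]]';python3 -m handwheel '[[[0,0,0,0,0,0.003,30],[0,0,0,0,0,0.006,30],[0,0,0,0,0,0.009,30],[0,0,0,0,0,0.012,30],[0,0,0,0,0,0.015,30]]]'
```

```text
F [-0.096 -0.091 -1.937] sd [0.5  0.4  0.58] Mjaw 0.1672 0.033 tcp [0.5143 0.2793 0.2343] [1.800e+02 1.000e-02 1.701e+02] t 7.4
time: 7.9
tcp_pos: [0.514, 0.2793, 0.2086]
orientation: [-180.0, -0.0, 170.1]
ft_force: [0.6, -0.6, -1.5]
width: 0.0483
time: 8.4
tcp_pos: [0.5143, 0.2794, 0.1942]
orientation: [180.0, 0.0, 170.1]
ft_force: [0.6, -0.6, -2.0]
width: 0.0484
```

```bash
python3 -m handwheel '[[[0,0,0,0,0,0.003,30],[0,0,0,0,0,0.006,30],[0,0,0,0,0,0.009,30],[0,0,0,0,0,0.012,30],[0,0,0,0,0,0.015,30]]]';python3 -m handwheel '[[[0,0,0,0,0,0.003,30],[0,0,0,0,0,0.006,30],[0,0,0,0,0,0.009,30],[0,0,0,0,0,0.012,30],[0,0,0,0,0,0.014,30]]]'
python3 - <<'E'
from h import *
avg(14)
grab('scene','s5.png');grab('side','d5.png')
R,t=pose();B=t+R@np.array([-.0847,-.001,-.075]);print(B,proj('scene',B),proj('side',B))
a=cv2.imread('pics/s5.png');b=cv2.imread('pics/d5.png')
o=np.zeros((600,800,3),np.uint8)
o[:600,:400]=cv2.resize(a[150:225,392:442],(400,600),interpolation=cv2.INTER_CUBIC)
o[:600,400:]=cv2.resize(b[130:205,270:320],(400,600),interpolation=cv2.INTER_CUBIC)
cv2.imwrite('pics/m5.png',o)
E
```

```text
time: 8.9
tcp_pos: [0.5143, 0.2794, 0.1791]
orientation: [180.0, 0.0, 170.1]
ft_force: [-0.6, -0.2, -0.8]
width: 0.0483
time: 9.4
tcp_pos: [0.5142, 0.2794, 0.1651]
orientation: [180.0, 0.0, 170.1]
ft_force: [0.2, 0.2, -1.2]
width: 0.0483
F [-0.087 -0.096 -0.761] sd [0.49 0.36 0.41] Mjaw 0.0505 0.029 tcp [0.5143 0.2794 0.1654] [1.800e+02 1.000e-02 1.701e+02] t 10.1
[0.5974957  0.26383285 0.24037442] [414.33687156 198.42597966] [293.01437279 179.53185466]
```

View pics/m5.png

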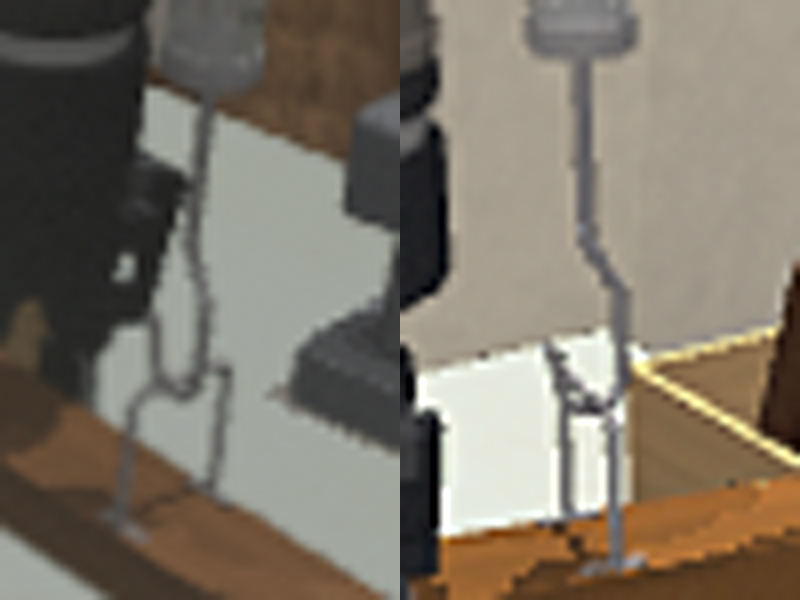

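The scene and side views both show the bar seated in the hook bottom at scene (415,198) and side (294,181), with the spring partly drawn out. About 0.6 N is left to transfer, so I'll continue slowly.

```bash
python3 -m handwheel '[[[0,0,0,0,0,0.003,30],[0,0,0,0,0,0.006,30],[0,0,0,0,0,0.009,30],[0,0,0,0,0,0.012,30],[0,0,0,0,0,0.014,30]]]'
python3 - <<'E'
from h import *
avg(30)
E
```

```text
time: 10.7
tcp_pos: [0.5141, 0.2794, 0.1509]
orientation: [-180.0, -0.0, 170.1]
ft_force: [0.1, 0.2, 0.2]
width: 0.048
F [-0.085  0.324  0.031] sd [0.44 0.45 0.5 ] Mjaw 0.0057 0.039 tcp [0.5143 0.2794 0.1514] [1.8000e+02 1.0000e-02 1.7011e+02] t 12.2
```

```bash
python3 -m handwheel '[[[0,0,0,0,0,0.001,30],[0,0,0,0,0,0.0015,30],[0,0,0,0,0,0.0015,30],[0,0,0,0,0,0.0015,30]]]' 20; python3 -m handwheel '[[[0,0,0,0,0,0,65],[0,0,0,0,0,0,75],[0,0,0,0,0,0,90],[0,0,0,0,0,0,100],[0,0,0,0,0,0,100]]]' 20;  python3 - <<'E'
from h import *
grab('scene','s6.png');grab('side','d6.png')
avg(8)
im=bot.camera('wrist');cv2.imwrite('pics/w6.png',im[:,:,::-1])
a=cv2.imread('pics/s6.png');b=cv2.imread('pics/d6.png')
o=np.zeros((600,800,3),np.uint8)
o[:300,:400]=cv2.resize(a[130:250,330:490],(400,300),interpolation=cv2.INTER_CUBIC)
o[:300,400:]=cv2.resize(b[110:230,220:380],(400,300),interpolation=cv2.INTER_CUBIC)
o[300:,:400]=cv2.resize(im[:,:,::-1],(400,300))
o[300:,400:]=cv2.resize(cv2.imread('pics/d6.png'),(400,300))
cv2.imwrite('pics/m6.png',o)
E
```

```text
time: 12.6
tcp_pos: [0.5142, 0.2793, 0.1498]
orientation: [-180.0, 0.0, 170.1]
ft_force: [0.7, 0.3, -0.0]
width: 0.0482
time: 13.1
tcp_pos: [0.5142, 0.2793, 0.1498]
orientation: [-180.0, 0.0, 170.1]
ft_force: [-0.3, -0.5, 0.2]
width: 0.0854
F [0.253 0.03  0.092] sd [0.49 0.35 0.36] Mjaw 0.0018 0.022 tcp [0.5143 0.2793 0.1499] [1.800e+02 1.000e-02 1.701e+02] t 13.6
```

View pics/m6.png

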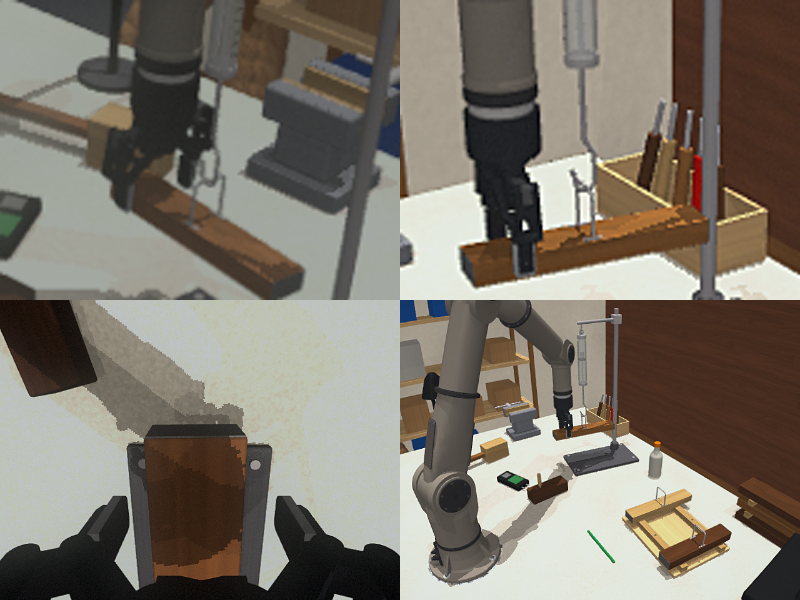

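The sample hangs by its loop and the open fingers are clear of both sides (wrist view: bar at 147–245 of 400 px, jaws at 125 and 275). I'll wait and check that it's still by comparing frames.

```bash
for i in 1 2 3 4 5 6 7; do python3 -m handwheel '[[[0,0,0,0,0,0,100],[0,0,0,0,0,0,100],[0,0,0,0,0,0,100],[0,0,0,0,0,0,100],[0,0,0,0,0,0,100]]]' >/dev/null; done
python3 - <<'E'
from h import *
ref=None
pr=[cv2.cvtColor(cv2.imread('pics/d6.png'),cv2.COLOR_BGR2GRAY),cv2.cvtColor(cv2.imread('pics/w6.png'),cv2.COLOR_BGR2GRAY)]
def f(n):return cv2.cvtColor(bot.camera(n),cv2.COLOR_RGB2GRAY)
for i in range(12):
    d=f('side');w=f('wrist')
    o=[]
    for a,b,r in[(pr[0],d,(slice(160,215),slice(242,340))),(pr[1],w,(slice(190,420),slice(215,405)))]:
        sh,_=cv2.phaseCorrelate(np.float32(a[r]),np.float32(b[r]),cv2.createHanningWindow((r[1].stop-r[1].start,r[0].stop-r[0].start),cv2.CV_32F));o+=list(np.round(sh,2))
    print(round(bot.state()['time'],2),o)
E
```

```text
17.25 [np.float64(0.01), np.float64(0.16), np.float64(0.13), np.float64(0.01)]
17.35 [np.float64(0.01), np.float64(0.15), np.float64(0.14), np.float64(-0.04)]
17.45 [np.float64(0.0), np.float64(0.15), np.float64(0.09), np.float64(-0.06)]
17.55 [np.float64(0.0), np.float64(0.16), np.float64(0.13), np.float64(-0.09)]
17.65 [np.float64(-0.0), np.float64(0.15), np.float64(0.12), np.float64(-0.02)]
17.75 [np.float64(0.01), np.float64(0.16), np.float64(0.11), np.float64(0.02)]
17.85 [np.float64(0.0), np.float64(0.15), np.float64(0.07), np.float64(-0.03)]
17.95 [np.float64(-0.0), np.float64(0.16), np.float64(0.11), np.float64(-0.0)]
18.05 [np.float64(0.0), np.float64(0.15), np.float64(0.08), np.float64(-0.01)]
18.15 [np.float64(0.01), np.float64(0.15), np.float64(0.12), np.float64(0.02)]
18.25 [np.float64(0.01), np.float64(0.16), np.float64(0.12), np.float64(0.03)]
18.35 [np.float64(0.01), np.float64(0.16), np.float64(0.1), np.float64(0.04)]
```

The readings are steady to a few hundredths of a pixel, so it's hanging still. I'll give it another 2.5 s for margin, then close slowly.

```bash
for i in 1 2 3 4 5; do python3 -m handwheel '[[[0,0,0,0,0,0,100],[0,0,0,0,0,0,100],[0,0,0,0,0,0,100],[0,0,0,0,0,0,100],[0,0,0,0,0,0,100]]]' >/dev/null; done
python3 -m handwheel '[[[0,0,0,0,0,0,90],[0,0,0,0,0,0,80],[0,0,0,0,0,0,72],[0,0,0,0,0,0,68],[0,0,0,0,0,0,65]]]' 20
python3 -m handwheel '[[[0,0,0,0,0,0,63],[0,0,0,0,0,0,61],[0,0,0,0,0,0,59],[0,0,0,0,0,0,57],[0,0,0,0,0,0,55]]]' 20
python3 -m handwheel '[[[0,0,0,0,0,0,50],[0,0,0,0,0,0,40],[0,0,0,0,0,0,30],[0,0,0,0,0,0,30],[0,0,0,0,0,0,30]]]' 60
python3 -m handwheel '[[[0,0,0,0,0,0,30],[0,0,0,0,0,0,30],[0,0,0,0,0,0,30]]]' 100
python3 -c "
from h import *
avg(6)"
```

```text
time: 21.35
tcp_pos: [0.5142, 0.2793, 0.1498]
orientation: [-180.0, 0.0, 170.1]
ft_force: [-0.3, -0.9, -0.5]
width: 0.0554
time: 21.85
tcp_pos: [0.5142, 0.2793, 0.1498]
orientation: [180.0, 0.0, 170.1]
ft_force: [-0.7, 0.2, 0.4]
width: 0.05
time: 22.35
tcp_pos: [0.5142, 0.2793, 0.1498]
orientation: [-180.0, 0.0, 170.1]
ft_force: [-0.2, -1.1, 0.0]
width: 0.0492
time: 22.65
tcp_pos: [0.5142, 0.2793, 0.1498]
orientation: [-180.0, 0.0, 170.1]
ft_force: [0.4, -0.4, 0.1]
width: 0.0481
F [-0.648 -0.246  0.453] sd [0.19 0.76 0.7 ] Mjaw 0.0036 0.032 tcp [0.5142 0.2793 0.1498] [1.800e+02 1.000e-02 1.701e+02] t 22.95
```

Gripped. Lifting off slowly.

```bash
for i in 1; do python3 -m handwheel '[[[0,0,0,0,0,-0.002,30],[0,0,0,0,0,-0.005,30],[0,0,0,0,0,-0.008,30],[0,0,0,0,0,-0.011,30],[0,0,0,0,0,-0.014,30]]]'
python3 -m handwheel '[[[0,0,0,0,0,-0.003,30],[0,0,0,0,0,-0.006,30],[0,0,0,0,0,-0.009,30],[0,0,0,0,0,-0.012,30],[0,0,0,0,0,-0.015,30]]]'
python3 -m handwheel '[[[0,0,0,0,0,-0.003,30],[0,0,0,0,0,-0.006,30],[0,0,0,0,0,-0.009,30],[0,0,0,0,0,-0.012,30],[0,0,0,0,0,-0.015,30]]]'
python3 -m handwheel '[[[0,0,0,0,0,-0.003,30],[0,0,0,0,0,-0.006,30],[0,0,0,0,0,-0.009,30],[0,0,0,0,0,-0.012,30],[0,0,0,0,0,-0.015,30]]]'
python3 -m handwheel '[[[0,0,0,0,0,-0.005,30],[0,0,0,0,0,-0.01,30],[0,0,0,0,0,-0.016,30],[0,0,0,0,0,-0.022,30],[0,0,0,0,0,-0.025,30]]]'; done
python3 - <<'E'
from h import *
avg(4)
grab('scene','s7.png');grab('side','d7.png')
a=cv2.imread('pics/s7.png');b=cv2.imread('pics/d7.png')
o=np.zeros((600,800,3),np.uint8)
o[:600,:400]=cv2.resize(a[145:205,395:435],(400,600),interpolation=cv2.INTER_CUBIC)
o[:600,400:]=cv2.resize(b[130:190,273:313],(400,600),interpolation=cv2.INTER_CUBIC)
cv2.imwrite('pics/m7.png',o)
E
```

```text
time: 23.45
tcp_pos: [0.5142, 0.2793, 0.1641]
orientation: [180.0, 0.0, 170.1]
ft_force: [0.6, -0.1, -0.5]
width: 0.0485
time: 23.95
tcp_pos: [0.5142, 0.2793, 0.179]
orientation: [-180.0, -0.0, 170.1]
ft_force: [-0.4, -0.3, -1.1]
width: 0.0481
time: 24.45
tcp_pos: [0.5141, 0.2793, 0.194]
orientation: [-180.0, -0.0, 170.1]
ft_force: [-0.3, 0.6, -2.0]
width: 0.0481
time: 24.95
tcp_pos: [0.5142, 0.2793, 0.209]
orientation: [-180.0, 0.0, 170.1]
ft_force: [0.2, 0.0, -1.4]
width: 0.0485
time: 25.45
tcp_pos: [0.5146, 0.2796, 0.2348]
orientation: [180.0, 0.1, 170.1]
ft_force: [-0.1, 0.3, -1.6]
width: 0.0485
F [ 0.04   0.435 -1.695] sd [0.39 0.35 0.47] Mjaw 0.1312 0.022 tcp [0.5141 0.2793 0.2338] [-179.99   -0.    170.1 ] t 25.65
```

View pics/m7.png

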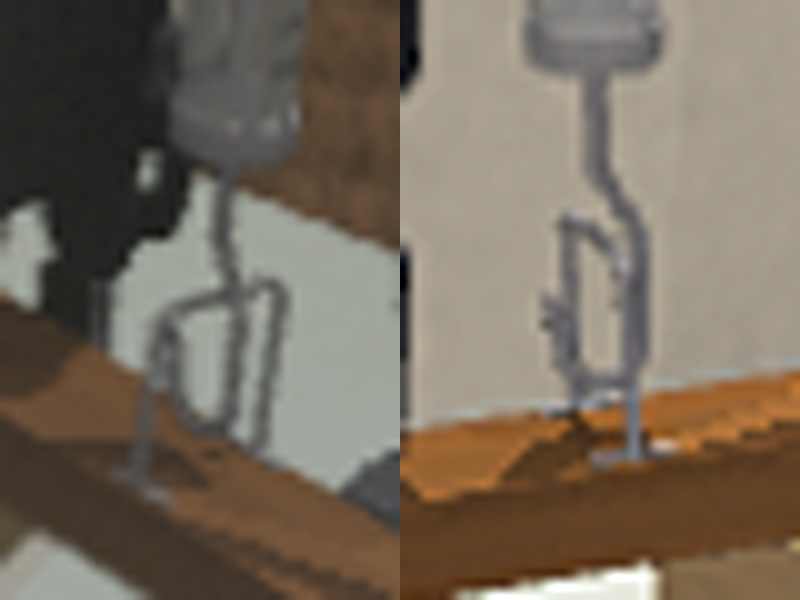

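The hook is back at its unloaded height and the bar stands above the seat and tip, as it did on entry (bar at scene (417,175), side (293,154)). I'll back out and carry it to the rack.

```bash
python3 -m handwheel '[[[0,0,0,0.006,0,0,30],[0,0,0,0.016,0,0,30],[0,0,0,0.03,0,0,30],[0,0,0,0.045,0,0,30],[0,0,0,0.06,0,0.005,30]]]' && python3 -m handwheel '[[[0,0,0,0.005,-0.005,0.012,30],[0,0,0,0.005,-0.025,0.025,30],[0,0,0,0.005,-0.055,0.025,30],[0,0,0,0.005,-0.095,0.025,30],[0,0,0,-0.01,-0.135,0.025,30]]]' && python3 -m handwheel '[[[0,0,-0.6,-0.015,-0.04,0,30],[0,0,-1.2,-0.03,-0.08,0,30],[0,0,-1.8,-0.045,-0.12,0,30],[0,0,-2.4,-0.06,-0.16,0,30],[0,0,-3,-0.075,-0.2,0,30]]]' && python3 -m handwheel '[[[0,0,0,-0.015,-0.04,0,30],[0,0,0,-0.03,-0.08,0,30],[0,0,0,-0.045,-0.12,0,30],[0,0,0,-0.055,-0.15,0,30],[0,0,0,-0.06,-0.17,0,30]]]' && python3 - <<'E'
from h import *
np.set_printoptions(precision=4,suppress=True)
avg(2)
im,s=grab('wrist','w8.png')
print(dl([.514,-.272,.1]),173-s['orientation'][2])
E
```

```text
time: 26.25
tcp_pos: [0.4536, 0.2904, 0.2295]
orientation: [179.9, 0.1, 170.2]
ft_force: [-0.1, -0.1, -2.3]
width: 0.0482
time: 26.75
tcp_pos: [0.4388, 0.1551, 0.2037]
orientation: [-180.0, -0.1, 170.4]
ft_force: [1.7, 0.1, -1.8]
width: 0.0481
time: 27.25
tcp_pos: [0.4805, -0.0556, 0.2042]
orientation: [180.0, 0.0, 173.2]
ft_force: [0.4, -0.2, -1.6]
width: 0.0482
time: 27.75
tcp_pos: [0.52, -0.2329, 0.204]
orientation: [-180.0, 0.0, 173.0]
ft_force: [-0.0, 0.3, -1.2]
width: 0.0481
F [ 0.607 -1.842 -1.534] sd [0.38 2.19 0.45] Mjaw 0.1021 0.081 tcp [ 0.5195 -0.234   0.2039] [-179.9     0.01  172.83] t 27.85
[ 0.0006 -0.0411  0.1037] 0.17113260432486754
```

```bash
python3 -m handwheel '[[[0,0,0,0,-0.012,0,30],[0,0,0,0,-0.028,0.01,30],[0,0,0,0,-0.039,0.03,30],[0,0,0,0,-0.039,0.055,30],[0,0,0,0,-0.039,0.07,30]]]' && python3 - <<'E'
from h import *
np.set_printoptions(precision=4,suppress=True)
avg(2)
grab('wrist','w9.png');grab('side','d9.png');grab('scene','s9.png')
R,t=pose();c=t+R@np.array([-.0847,-.001,.005]);print('sample underside c',c)
a,b,w=[cv2.imread('pics/'+f) for f in('s9.png','d9.png','w9.png')]
o=np.zeros((600,800,3),np.uint8)
o[:300,:400]=cv2.resize(w,(400,300))
o[:300,400:]=cv2.resize(a[270:435,165:385],(400,300),interpolation=cv2.INTER_CUBIC)
o[300:,200:600]=cv2.resize(b[255:450,330:590],(400,300),interpolation=cv2.INTER_CUBIC)
cv2.imwrite('pics/m9.png',o)
E
```

```text
time: 28.4
tcp_pos: [0.5146, -0.2685, 0.1323]
orientation: [179.9, -0.1, 173.2]
ft_force: [-0.6, 0.3, -2.1]
width: 0.0482
F [-0.216  0.762 -3.187] sd [0.65 0.16 0.19] Mjaw 0.1808 0.043 tcp [ 0.5138 -0.2676  0.1315] [179.88  -0.3  173.21] t 28.5
sample underside c [ 0.6006 -0.2804  0.1301]
```

View pics/m9.png

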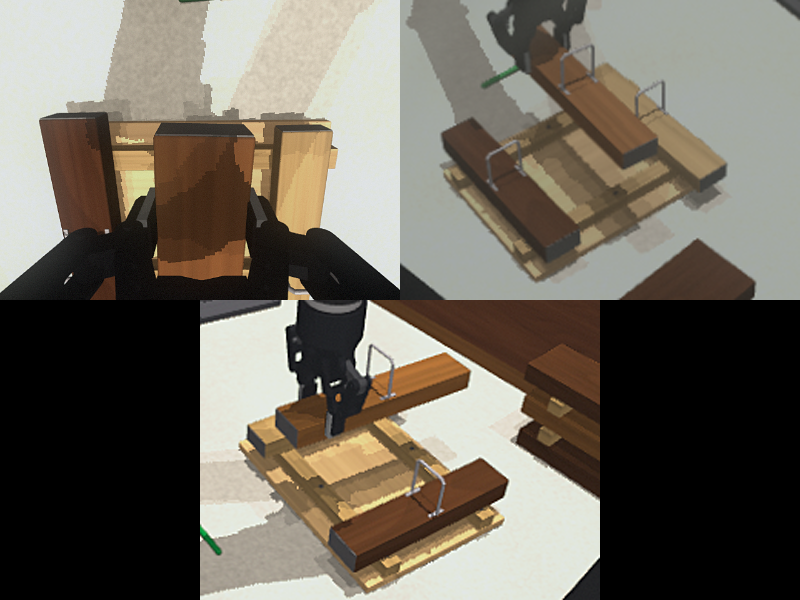

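The wrist view shows the held bar at 155–253 of 400 px, parallel to both neighbours. The dark one's inner top corner is at (106,115) and the pale one's at (277,127). I'll check that it's centred.

```bash
python3 - <<'E'
from h import *
np.set_printoptions(precision=4,suppress=True)
s=bot.state();d=onz('wrist',(106*1.6,115*1.6),.062,s);p=onz('wrist',(277*1.6,127*1.6),.058,s);d2=onz('wrist',(118*1.6,210*1.6),.062,s)
y=np.radians(-7);v=np.array([-np.sin(y),np.cos(y),0]);u=np.array([np.cos(y),np.sin(y),0])
R,t=pose(s);c=t+R@np.array([-.0847,-.001,0])
print(d,p,'lateral dark/pale/sample',d@v,p@v,c@v,'dark edge yaw',np.degrees(np.arctan2(*(d2-d)[1::-1])), 'along: near ends',d@u,p@u,'sample',c@u, 'rack centre', np.array([.598,-.2817,0])@np.c_[u,v])
print(t,s['orientation'])
E
```

```text
[ 0.4686 -0.347   0.062 ] [ 0.4978 -0.1998  0.058 ] lateral dark/pale/sample -0.2873546747556311 -0.13764943931158288 -0.20513776932003813 dark edge yaw -6.366582288365029 along: near ends 0.5073868767974171 0.5184486003100925 sample 0.6302592898558028 rack centre [ 0.6279 -0.2067]
[ 0.5166 -0.2694  0.1349] [-179.9822    0.1095  173.1707]
```

```bash
python3 -m handwheel '[[[0,0,0,0,-0.004,0.015,30],[0,0,0,0,-0.004,0.04,30],[0,0,0,0,-0.004,0.065,30],[0,0,0,0,-0.004,0.08,30],[0,0,0,0,-0.004,0.088,30]]]' && python3 -m handwheel '[[[0,0,0,0,0,0.002,30],[0,0,0,0,0,0.004,30],[0,0,0,0,0,0.006,30],[0,0,0,0,0,0.007,30],[0,0,0,0,0,0.007,30]]]' && python3 -c "
from h import *
avg(6)"
```

```text
time: 29.15
tcp_pos: [0.5145, -0.2734, 0.0443]
orientation: [180.0, -0.1, 173.1]
ft_force: [0.2, -0.9, -1.4]
width: 0.0485
time: 29.65
tcp_pos: [0.5156, -0.2738, 0.0392]
orientation: [-180.0, 0.0, 173.1]
ft_force: [-0.2, -0.8, -1.2]
width: 0.048
F [-0.268 -0.059 -1.579] sd [0.32 0.59 0.4 ] Mjaw 0.1624 0.015 tcp [ 0.5154 -0.2737  0.039 ] [-1.800e+02  2.000e-02  1.731e+02] t 29.95
```

```bash
python3 -m handwheel '[[[0,0,0,0,0,0.001,30],[0,0,0,0,0,0.002,30],[0,0,0,0,0,0.002,30],[0,0,0,0,0,0.002,30]]]' && python3 -c "
from h import *
avg(6)" && python3 -m handwheel '[[[0,0,0,0,0,0.001,30],[0,0,0,0,0,0.0015,30],[0,0,0,0,0,0.0015,30],[0,0,0,0,0,0.0015,30]]]' && python3 -c "
from h import *
avg(6)"
```

```text
time: 30.35
tcp_pos: [0.5153, -0.2736, 0.0367]
orientation: [180.0, -0.0, 173.1]
ft_force: [-0.3, 0.7, -1.9]
width: 0.0482
F [-0.017 -0.01  -2.138] sd [0.33 0.29 0.17] Mjaw 0.1394 0.023 tcp [ 0.5153 -0.2736  0.0369] [1.800e+02 1.000e-02 1.731e+02] t 30.65
time: 31.05
tcp_pos: [0.5155, -0.2737, 0.0358]
orientation: [-180.0, 0.0, 173.1]
ft_force: [-1.0, 0.8, 3.4]
width: 0.0482
F [-1.747  0.47   5.055] sd [0.35 0.42 0.61] Mjaw 0.5225 0.026 tcp [ 0.5155 -0.2738  0.0358] [-1.800e+02  3.000e-02  1.731e+02] t 31.35
```

The bar is in contact. I'll ease back half a millimetre and release.

```bash
python3 -m handwheel '[[[0,0,0,0,0,-0.0003,30],[0,0,0,0,0,-0.0005,30],[0,0,0,0,0,-0.0005,30]]]' 20 && python3 -m handwheel '[[[0,0,0,0,0,-0.0005,62],[0,0,0,0,0,-0.0005,66],[0,0,0,0,0,-0.0005,72],[0,0,0,0,0,-0.0005,80],[0,0,0,0,0,-0.0005,90]]]' && python3 -m handwheel '[[[0,0,0,0,0,-0.005,95],[0,0,0,0,0,-0.02,95],[0,0,0,0.01,0,-0.05,95],[0,0,0,0.03,0,-0.09,95],[0,0,0,0.05,0,-0.135,95]]]' && python3 -m handwheel '[[[0,0,0,0.02,0,-0.04,95],[0,0,0,0.02,0.02,-0.08,95],[0,0,0,0.02,0.04,-0.1,95],[0,0,0,0.02,0.04,-0.1,95]]]' && python3 - <<'E'
from h import *
grab('wrist','w10.png');grab('side','d10.png');grab('scene','s10.png')
a,b,w=[cv2.imread('pics/'+f) for f in('s10.png','d10.png','w10.png')]
o=np.zeros((600,800,3),np.uint8)
o[:300,:400]=cv2.resize(w,(400,300))
o[:300,400:]=cv2.resize(a[270:435,165:385],(400,300),interpolation=cv2.INTER_CUBIC)
o[300:,:400]=cv2.resize(b[255:450,330:590],(400,300),interpolation=cv2.INTER_CUBIC)
o[300:,400:]=cv2.resize(b,(400,300))
cv2.imwrite('pics/m10.png',o)
s=bot.state();print(s['tcp_pos'],s['orientation'],s['ft_force'])
E
```

```text
time: 31.65
tcp_pos: [0.5155, -0.2737, 0.0359]
orientation: [-180.0, 0.0, 173.1]
ft_force: [-0.5, 0.0, 3.4]
width: 0.0484
time: 32.15
tcp_pos: [0.5153, -0.2737, 0.0363]
orientation: [-180.0, 0.0, 173.1]
ft_force: [-0.3, 1.1, 0.3]
width: 0.0771
time: 32.65
tcp_pos: [0.4647, -0.2673, 0.1731]
orientation: [180.0, -0.0, 173.1]
ft_force: [0.5, -0.0, 0.1]
width: 0.0811
time: 33.05
tcp_pos: [0.4533, -0.2235, 0.2765]
orientation: [-180.0, 0.6, 173.3]
ft_force: [1.4, 0.3, -0.7]
width: 0.0816
[ 0.44981105 -0.22607488  0.27102231] [-1.79970896e+02 -3.70398194e-02  1.73075231e+02] [-1.44147921  0.17595326 -0.79153202]
```

View pics/m10.png

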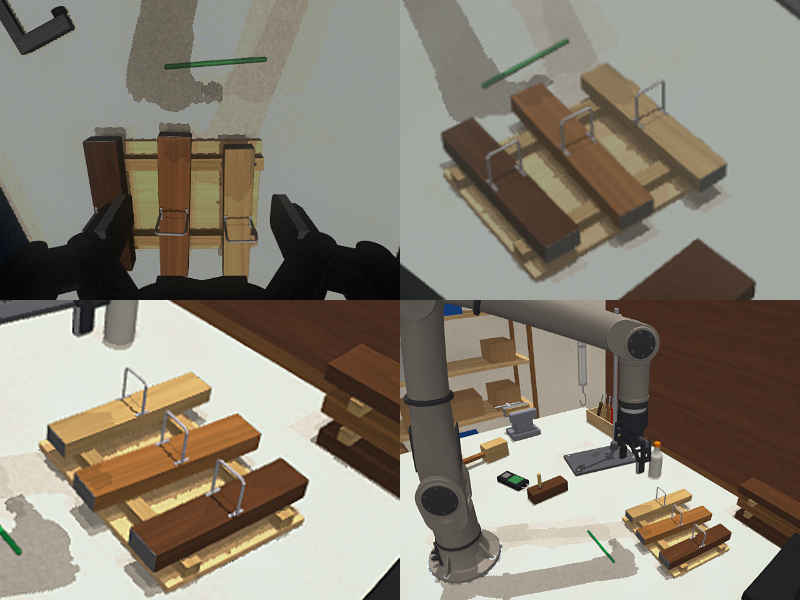

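The sample lies across both battens between its neighbours, loop up. In the wrist view it spans (158–190,137) to (160–190,275) of 400 px, the hook is empty, and the gripper is clear.

```bash
python3 -m handwheel '[[[0,0,0,0,0,0,95],[0,0,0,0,0,0,95],[0,0,0,0,0,0,95],[0,0,0,0,0,0,95],[0,0,0,0,0,0,95]]]' && python3 - <<'E'
from h import *
np.set_printoptions(precision=4,suppress=True)
s=bot.state();bot.camera('wrist')
P=[onz('wrist',(x*1.6,y*1.6),.06,s) for x,y in[(158,137),(190,137)]]
m=sum(P)/2;y=np.radians(-7);u=np.array([np.cos(y),np.sin(y)]);v=np.array([-u[1],u[0]]);c=m[:2]+.13*u;e=c-np.array([.598,-.2817]);print('sample rel rack',e@u,e@v)
print(bot.sign_off())
E
```

```text
time: 33.7
tcp_pos: [0.4505, -0.2256, 0.271]
orientation: [180.0, -0.0, 173.1]
ft_force: [-0.2, 0.5, -0.7]
width: 0.0812
sample rel rack -0.0044916927831681955 -0.0025841887999457653
the job is handed in; nothing more can be done
None
```

I weighed the sample on the spring scale, laid it on the drying rack and handed the job in at about 34 s of the 72 s allowed. The hand-in gave no verdict, so what follows rests on my own checks.

- **Weighing:** I hung the sample by its loop and lowered it at about 30 mm/s until the gripper carried roughly nothing. I then opened the gripper and left it hanging for more than 7 s. It moved only about 0.16 pixel on release, and frames over the next few seconds agreed to within about 0.05 pixel in the side view and 0.1 in the wrist view. The weight is roughly 1.9 N (about 0.2 kg).
- **Lifting off:** I lifted it at the same slow speed, and the hook went back to its unloaded height.
- **Rack:** My last measurement put the sample about 4 mm lengthwise and 3 mm across from the rack's middle. The pictures show it parallel to its neighbours, loop up, on both battens. I judged its flatness and height only from the pictures and the contact height.
- **Everything else:** The other objects look unmoved in the last pictures, though I did not measure them again. The gripper ended clear of everything.

One reading stood out: when I set the sample down, the gripper pressed it onto the battens with about 5 N. I eased back half a millimetre, but it still read 3.4 N just before I opened the gripper. The hook's speed was never measured directly; I kept it low through slow moves and careful unloading.

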